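# Log modules under the reader head and sort them

### The job

Load every module on the bench into a slot of the carrier, slide the carrier under the low reader head until it is centred there, hold the read button down for three seconds and let it go; then slide the carrier on through to the exit stop, and unload: modules with a round tag on top lie flat, tag up, in the tray with the round disc on its lip, untagged ones flat and terminals up in the plain tray; finally slide the empty carrier back under the head until it is wholly clear of it on the loading side. Leave the bottles, spool and screwdriver alone.

Things in the scene. Friction and masses are not known exactly. Their poses are not given: they have to be found in the camera images.
- station: Fixed reader station; origin on the bench under the middle of the reader head, z up. Its y axis runs along the lane: loading side +y, exit side -y. Base slab 112 mm wide (x), 8 mm high; the carrier slides on the slab's top between two straight guide rails 67 mm apart, whose tops are 18 mm above the bench. An end stop 24 mm high, face at y = +340 mm, closes the loading end.
- head_mid (a point): Point on the lane's floor (8 mm above the bench) under the middle of the reader head, axes as the station. The head is a fixed grey bridge over the lane, 120 mm long along the lane (60 mm each way from here) and 106 mm wide; its underside is 37 mm and its top 66 mm above the bench; inside its side posts are 82 mm apart.
- exit_stop (a point): Middle of the face of the fixed exit stop, a dark steel block 24 mm high across the lane at y = -300 mm of the station. When the carrier touches it, the carrier's centre is at y = -182 mm of the station.
- carrier_mid (a point): Centre of the carrier, on its slot floor, 13 mm above the bench. Loose grey plastic tray, about 0.3 kg, lying in the lane; axes parallel to the station's. Tray 64 mm wide (x), 135 mm long (y), floor 5 mm thick. Three slots in a row, each 56 (x) x 37 (y) mm, centred at y = -41, 0 and +41 mm from here, between ribs 4 mm thick and 5 mm high above the floor.
- slot_mid (a point): Floor of the middle slot (the same point as the carrier's centre). A slot takes one module, its 50 mm length along x, either way round; the module's top is then 30 mm above the bench (with tag 32), 5 mm or more below the head. From each end of the tray a flat tongue 26 mm wide, 5 mm thick, runs out to 117.5 mm from here and bears a lug.
- lug_in (a point): Centre of the upright steel lug at the carrier's loading (+y) end, 112.5 mm from the carrier's centre: a block 16 (x) x 10 (y) mm, standing up from 13 to 33 mm above the bench; this point is 24 mm above the bench. It can be gripped from above or pushed.
- lug_out (a point): Centre of the like lug at the carrier's exit (-y) end, 112.5 mm from the carrier's centre.
- mod_a_center (a point): Point at the centre (half-way up) of a loose black electronics module, a flat box 50 x 32 x 17 mm (x, y, z), about 60 g, standing on its 50 x 32 face; plain, no tag on its top. Green terminal strips at both ends of the top of every module. Its x axis runs along the 50 mm length, z is up. May be absent.
- mod_b_center (a point): Point at the centre (half-way up) of a loose black electronics module, a flat box 50 x 32 x 17 mm (x, y, z), about 60 g, standing on its 50 x 32 face; plain, no tag on its top. Green terminal strips at both ends of the top of every module. Its x axis runs along the 50 mm length, z is up. May be absent.
- mod_c_center (a point): Point at the centre (half-way up) of a loose black electronics module, a flat box 50 x 32 x 17 mm (x, y, z), about 60 g, standing on its 50 x 32 face; TAGGED: a round white paper tag, 22 mm across, on the middle of its top. Green terminal strips at both ends of the top of every module. Its x axis runs along the 50 mm length, z is up. May be absent.
- mod_d_center (a point): Point at the centre (half-way up) of a loose black electronics module, a flat box 50 x 32 x 17 mm (x, y, z), about 60 g, standing on its 50 x 32 face; TAGGED: a round white paper tag, 22 mm across, on the middle of its top. Green terminal strips at both ends of the top of every module. Its x axis runs along the 50 mm length, z is up. May be absent.
- pass_tray_floor (a point): Centre of the floor (3 mm above the bench) of the pass tray: a fixed low dark steel tray, inside 80 (x) x 120 (y) mm, walls 3 mm thick and 7 mm high above the bench, plain flat lip on its +x side. Two modules lie in it side by side, lengths along x, centres at y = about -30 and +30 mm.
- reject_tray_floor (a point): Centre of the floor of the reject tray: the same tray, but its lip bears a round white disc like the tags (22 mm across).
- read (a joint): Read button: travel 0 (up) to 0.006 m (fully down); counts as pressed beyond 0.004. A spring returns it; about 5 N holds it fully down.
- read_top (a point): Centre of the top face of the read button, a round grey push button 32 mm across in a black housing on the bench, pressed straight down.
- wire_spool: Bystander: a wire spool, loose on the bench beyond the work. To be left alone.
- flux_bottle: Bystander: a flux bottle, loose on the bench beyond the work. To be left alone.
- drink_bottle: Bystander: a drinking bottle, loose on the bench beyond the work. To be left alone.
- driver: Bystander: a screwdriver, loose on the bench beyond the work. To be left alone.
There are look-alikes about, which are no part of the job. There is more than one size of the part that bears carrier_mid; the job needs the middle-sized.

How it is judged:
On the way, in this order (a step that is already met when the one before it is completed fails the run):
1. every module lies flat in a slot of the carrier, the carrier still on the loading side of the head (x of mod_a_center in the frame of carrier_mid between -0.006 and 0.006 m and y of mod_a_center in the frame of carrier_mid between -0.048 and 0.048 m and z of mod_a_center in the frame of carrier_mid between 0.004 and 0.012 m and x of mod_b_center in the frame of carrier_mid between -0.006 and 0.006 m and y of mod_b_center in the frame of carrier_mid between -0.048 and 0.048 m and z of mod_b_center in the frame of carrier_mid between 0.004 and 0.012 m and x of mod_c_center in the frame of carrier_mid between -0.006 and 0.006 m and y of mod_c_center in the frame of carrier_mid between -0.048 and 0.048 m and z of mod_c_center in the frame of carrier_mid between 0.004 and 0.012 m and x of mod_d_center in the frame of carrier_mid between -0.006 and 0.006 m and y of mod_d_center in the frame of carrier_mid between -0.048 and 0.048 m and z of mod_d_center in the frame of carrier_mid between 0.004 and 0.012 m and y of carrier_mid in the frame of station above 0.12 m), for 0.2 s.
2. the loaded carrier is centred under the reader head (within 13 mm along the lane) (x of mod_a_center in the frame of carrier_mid between -0.006 and 0.006 m and y of mod_a_center in the frame of carrier_mid between -0.048 and 0.048 m and z of mod_a_center in the frame of carrier_mid between 0.004 and 0.012 m and x of mod_b_center in the frame of carrier_mid between -0.006 and 0.006 m and y of mod_b_center in the frame of carrier_mid between -0.048 and 0.048 m and z of mod_b_center in the frame of carrier_mid between 0.004 and 0.012 m and x of mod_c_center in the frame of carrier_mid between -0.006 and 0.006 m and y of mod_c_center in the frame of carrier_mid between -0.048 and 0.048 m and z of mod_c_center in the frame of carrier_mid between 0.004 and 0.012 m and x of mod_d_center in the frame of carrier_mid between -0.006 and 0.006 m and y of mod_d_center in the frame of carrier_mid between -0.048 and 0.048 m and z of mod_d_center in the frame of carrier_mid between 0.004 and 0.012 m and y of carrier_mid in the frame of station between -0.013 and 0.013 m), for 0.2 s.
3. the read button is held down for 2.7 s on end with the loaded carrier centred under the head (all of step 2 and value of joint read above 0.004 m), for 2.7 s.
4. the button is let go, the carrier still under the head (y of carrier_mid in the frame of station between -0.013 and 0.013 m and value of joint read below 0.0015 m), for 0.1 s.
5. the loaded carrier is through the head and at the exit stop (within 12 mm) (x of mod_a_center in the frame of carrier_mid between -0.006 and 0.006 m and y of mod_a_center in the frame of carrier_mid between -0.048 and 0.048 m and z of mod_a_center in the frame of carrier_mid between 0.004 and 0.012 m and x of mod_b_center in the frame of carrier_mid between -0.006 and 0.006 m and y of mod_b_center in the frame of carrier_mid between -0.048 and 0.048 m and z of mod_b_center in the frame of carrier_mid between 0.004 and 0.012 m and x of mod_c_center in the frame of carrier_mid between -0.006 and 0.006 m and y of mod_c_center in the frame of carrier_mid between -0.048 and 0.048 m and z of mod_c_center in the frame of carrier_mid between 0.004 and 0.012 m and x of mod_d_center in the frame of carrier_mid between -0.006 and 0.006 m and y of mod_d_center in the frame of carrier_mid between -0.048 and 0.048 m and z of mod_d_center in the frame of carrier_mid between 0.004 and 0.012 m and y of carrier_mid in the frame of station below -0.17 m), for 0.2 s.
At the end, for the whole second after the job is handed in: Every tagged module lies flat (within 0.15 rad, top up) on the floor of the reject tray and every untagged one on the floor of the pass tray, wholly inside and at rest; the carrier is back on the loading side, clear of the head (its centre over 140 mm from the head's middle); the button is up (x of mod_a_center in the frame of pass_tray_floor between -0.036 and 0.036 m and y of mod_a_center in the frame of pass_tray_floor between -0.058 and 0.058 m and z of mod_a_center in the frame of pass_tray_floor between 0.004 and 0.012 m and angle between each of mod_a_center, mod_b_center, mod_c_center, mod_d_center's own z axis and vertical below 0.15 rad and linear speed of each of mod_a, mod_b, mod_c, mod_d below 0.02 m/s and x of mod_b_center in the frame of pass_tray_floor between -0.036 and 0.036 m and y of mod_b_center in the frame of pass_tray_floor between -0.058 and 0.058 m and z of mod_b_center in the frame of pass_tray_floor between 0.004 and 0.012 m and x of mod_c_center in the frame of reject_tray_floor between -0.036 and 0.036 m and y of mod_c_center in the frame of reject_tray_floor between -0.058 and 0.058 m and z of mod_c_center in the frame of reject_tray_floor between 0.004 and 0.012 m and x of mod_d_center in the frame of reject_tray_floor between -0.036 and 0.036 m and y of mod_d_center in the frame of reject_tray_floor between -0.058 and 0.058 m and z of mod_d_center in the frame of reject_tray_floor between 0.004 and 0.012 m and y of carrier_mid in the frame of station above 0.14 m and value of joint read below 0.0015 m); the robot touches nothing.
It fails at once if the wire spool is shifted by more than 3 cm (distance of wire_spool from where it was at the start of the episode above 0.03 m).
It fails at once if the flux bottle is shifted by more than 3 cm (distance of flux_bottle from where it was at the start of the episode above 0.03 m).
It fails at once if the drinking bottle is shifted by more than 3 cm (distance of drink_bottle from where it was at the start of the episode above 0.03 m).
It fails at once if the screwdriver is shifted by more than 3 cm (distance of driver from where it was at the start of the episode above 0.03 m).
Of mod_a, mod_b, mod_c, mod_d only 2 to 3 are there at a start; the rules pass over those that are not, and their reading is None.
At some moment in a run one of mod_a, mod_b, mod_c, mod_d may be knocked a few centimetres aside while the robot is not near it.
Once in a run the grip may slacken for a moment while it holds something.
It also fails if it takes over 210 s, if anything falls off the work surface, if the arm or the gripper's body presses on something with over 40 N, if the wrist force passes 120 N, or if a joint passes its speed limit or range.

### The arm

A 7-joint arm with a two-finger parallel gripper is mounted at the origin on the work surface. World frame = base frame: x ahead of the robot, y to its left, z up, the work surface at z = 0. Lengths are in m, angles in rad, forces in N, time in s.
With the tool pointing down it reaches from about 0.375 to 0.925 m from the base axis. Payload 3.1 kg.
Tool frame: the origin (TCP) lies between the finger pads; the fingertips stand 8 mm ahead of it and the grasp point (between the pads) lies 11 mm behind it; z points along the fingers, y is the line along which they close (so a half turn about z gives the same grasp; the last joint's range is limited). The gripper opens to 85 mm and grips with 20 to 120 N. Pads are 22 mm wide; open, the fingers measure 114 mm over their backs; the gripper's body (76 mm by 85 mm) begins 54 mm behind the grasp point. The pads swing forward as they close: fully open they stand 13 mm farther back than shut.
Start: joints at [-1.36, 0.383, 0.044, 1.598, -0.018, 1.161, -0.05], TCP at [0.198, 0.619, 0.239] pointing down, gripper open.
Joint ranges: [-2.61, 2.61], [-0.41, 2.15], [-1.48, 1.57], [0, 2.5], [-1.57, 4.71], [0.05, 1.97], [-2.85, 2.85]. Speed limits (rad/s): [2.79, 2.79, 3.14, 3.14, 3.14, 3.14, 3.14].

### API

Orientations are given as a unit quaternion [x, y, z, w].
In Python, from workcell import get_obs, camera, finish_job gives the robot as it stands.
- The arm moves only by the shell command python3 -m creep 'ROWS' [FORCE]. ROWS is JSON, a list that holds one entry, the list of rows, each a list of 5 numbers: the shift along the world's x, y, z in mm, then the turn about the world's z in rad, then the opening, from 0 (shut) to 1 (fully open). A call has 1 to 5 rows; each row is the pose to reach, as a shift and turn from the pose commanded when the call began; what a row does not reach only later rows make up. A row lasts 1/10 s, in which the tool goes at most 50 mm and 8.59 degrees, less where a joint would pass 70% of its speed; a pose out of reach is approached as far as the arm can. A call with a gripper value outside its range is refused whole. The fingers move at their own pace and stop on an object; FORCE is the grip in N (left out, the last holds). Time passes only in rows, so rows that repeat a pose let the fingers close. It gives the time, the measured TCP pose, the force, the opening and the grip force at its end, in the units of the state.
- get_obs(): the state, without advancing time (a new reading comes with each control period).
- camera(name): name is "scene" or "top"; returns a dict with "image" (480x640x3 uint8, red, green, blue), "fx", "fy", "cx", "cy" (pixels), "world_to_cam" (4x4, takes a point from world to camera coordinates). Camera axes: x right, y down, z forward; pixel columns grow to the right and rows downward; lengths in m; the calibration is good to about 2 mm. A picture is of the moment at which its call begins. There is no depth.
- finish_job(): hands the job in; it is judged then, once.
The state is a dict: "time_s": time; "joint_positions": joint angles; "qd": joint speeds; "joint_torque": joint torques, N m; "eef_pos": TCP position; "ee_rot": TCP orientation; "contact_force": force on the tool from outside, world axes, zero at the start; "ft_torque": the same for the moment, N m; "grip_width": finger opening in m; "finger_force": force on a finger pad.
Only numpy, scipy, OpenCV 4.12 (cv2) and the standard library are available. Lean on these libraries where they do the work, as an engineer would, in place of code of your own. Each camera call takes 0.05 s, during which the arm holds its last target. There are 200 camera calls.

## Working session

There is one attempt and no reset: what is moved stays moved. The work goes in short steps, Python scripts to look and compute and a shell command to move; the robot and the scene stay as the last step left them, time stands still between calls to the robot, and variables do not carry over. Pictures are saved under pics/ and viewed, at most 14 in all, crops included, and the job is handed in when it is done.

```bash
mkdir -p pics; ls; cat > h.py <<'E'
import numpy as np, cv2
from workcell import get_obs, camera
def snap(n,tag):
    c=camera(n); cv2.imwrite(f'pics/{tag}.png',cv2.cvtColor(c['image'],cv2.COLOR_RGB2BGR)); np.save(f'pics/{tag}.npy',c,allow_pickle=True); return c
def load(tag): return np.load(f'pics/{tag}.npy',allow_pickle=True).item()
def ray(c,u,v,z):
    M=np.array(c['world_to_cam']);R=M[:3,:3];t=M[:3,3];o=-R.T@t
    d=R.T@np.array([(u-c['cx'])/c['fx'],(v-c['cy'])/c['fy'],1]);return o+d*(z-o[2])/d[2]
def proj(c,p):
    M=np.array(c['world_to_cam']);q=M[:3,:3]@np.array(p)+M[:3,3];return np.array([c['fx']*q[0]/q[2]+c['cx'],c['fy']*q[1]/q[2]+c['cy']])
E
python3 - <<'E'
from h import *
for n in('scene','top'):
    c=snap(n,n+'0');M=np.array(c['world_to_cam']);print(n,c['fx'],-M[:3,:3].T@M[:3,3],M[2,:3])
o=get_obs();print(o['time_s'],o['eef_pos'],o['ee_rot'],o['grip_width'])
E
```

```text
pics
scene 578.8634639617337 [1.29176237 0.15059882 0.986583  ] [-0.64388535 -0.14465205 -0.75132379]
top 448.1408020972142 [0.30119522 0.00151682 1.15882708] [ 0.16152312 -0.01871153 -0.98669152]
0.1 [0.19729146 0.61843931 0.23797826] [ 1.53735380e-01  9.88111277e-01 -1.23387190e-03 -1.22460953e-04] 0.08542896923685475
```

View pics/scene0.png

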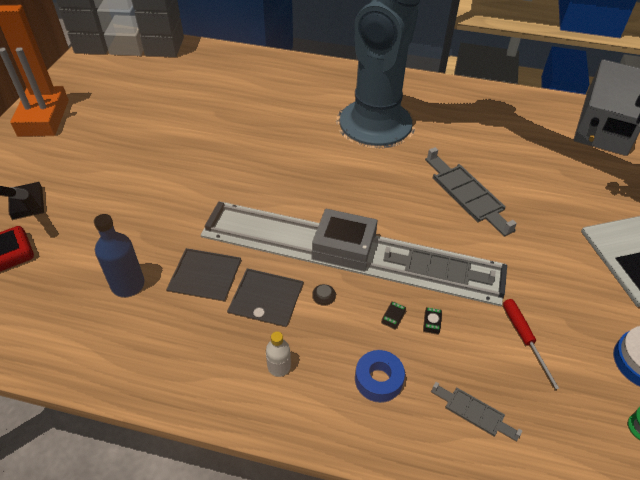

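View pics/top0.png

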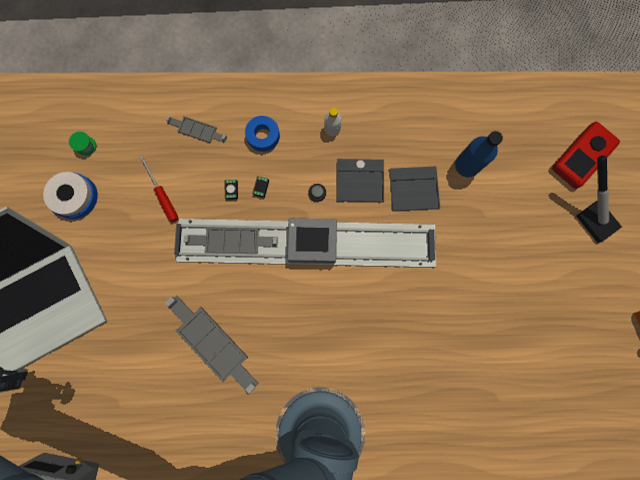

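Scene: the tagged module is at top px (231,189) and the plain one at (261,187). Carrier candidates are in the lane (231,241), small (197,129) and large (211,343); the one in the lane looks middle-sized. The button is at (317,191), the reject tray (disc) at (360,180) and the plain tray at (414,188). Next: an enlarged crop to confirm and measure.

```bash
python3 - <<'E'
from h import *
c=load('top0');im=cv2.cvtColor(c['image'],cv2.COLOR_RGB2BGR)
cv2.imwrite('pics/crop1.png',cv2.resize(im[110:280,155:455],None,fx=2.6667,fy=2.6667,interpolation=cv2.INTER_CUBIC))
for nm,(u,v,z) in dict(stA=(177,241,.024),stB=(434,246,.024),car1=(187,241,.03),car2=(276,241,.03),big1=(172,301,.02),big2=(252,388,.02),sm1=(168,120,.02),sm2=(225,138,.02),tag=(231,189,.019),pl=(261,187,.017),btn=(317,191,.03),rej=(360,180,.005),pas=(414,188,.005),spool=(263,134,.02),fl=(333,130,.0)).items(): print(nm,ray(c,u,v,z).round(4))
E
```

```text
stA [0.4756 0.359  0.024 ]
stB [ 0.4558 -0.2976  0.024 ]
car1 [0.4744 0.3319 0.03  ]
car2 [0.4721 0.1068 0.03  ]
big1 [0.3246 0.3665 0.02  ]
big2 [0.1126 0.1642 0.02  ]
sm1 [0.8036 0.3974 0.02  ]
sm2 [0.7521 0.2445 0.02  ]
tag [0.6124 0.2258 0.019 ]
pl [0.6177 0.1479 0.017 ]
btn [0.6022 0.0013 0.03  ]
rej [ 0.6381 -0.1137  0.005 ]
pas [ 0.6149 -0.2572  0.005 ]
spool [0.7626 0.1437 0.02  ]
fl [ 0.7811 -0.044   0.    ]
```

View pics/crop1.png

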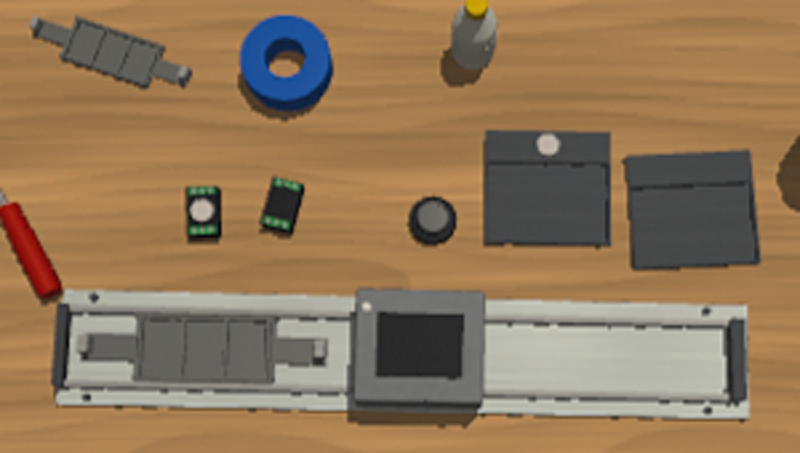

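The crop confirms three candidates. The lane carrier (lugs 225 mm apart) is the middle-sized one; the other two are about 290 mm and 160 mm. There are two modules: tagged at crop (203,211) and plain at (282,205). Next I measure poses.

```bash
cat >> h.py <<'E'
def rect(c,mask,seed,z):
    n,l,s,ce=cv2.connectedComponentsWithStats(mask.astype(np.uint8))
    ids=[i for i in range(1,n) if s[i,4]>15]; i=min(ids,key=lambda i:np.hypot(*(ce[i]-seed)))
    ct=max(cv2.findContours((l==i).astype(np.uint8),0,cv2.CHAIN_APPROX_NONE)[0],key=len)
    P=np.array([ray(c,u,v,z)[:2] for u,v in ct[:,0].astype(float)])
    r=cv2.minAreaRect((P*1000).astype(np.float32)); 
    (x,y),(a,b),t=r
    if a<b:a,b,t=b,a,t+90
    return round(x,1),round(y,1),round(a,1),round(b,1),round((t+90)%180-90,1),s[i,4]
def hsv(c): return cv2.cvtColor(c['image'],cv2.COLOR_RGB2HSV).astype(int)
def modmask(c):
    H=hsv(c);v=H[...,2];g=(H[...,0]>45)&(H[...,0]<90)&(H[...,1]>90)
    m=((v<45)|g|((H[...,1]<60)&(v>140))).astype(np.uint8)
    return m
def blobs(c,m,z,amin=15,amax=4000):
    n,l,s,ce=cv2.connectedComponentsWithStats(m.astype(np.uint8))
    return [(ce[i].round(1),s[i,4],(ray(c,*ce[i],z)*1000).round(1)[:2]) for i in range(1,n) if amin<s[i,4]<amax]
E
python3 - <<'E'
from h import *
t=load('top0');s=load('scene0')
for nm,c,seeds in(('top',t,[(231,189),(261,187)]),('scene',s,[(433,319),(394,314)])):
    H=hsv(c); print(nm)
    for p in seeds: print(' mod',rect(c,modmask(c),p,.0155))
    g=(H[...,0]>45)&(H[...,0]<90)&(H[...,1]>90)
    for p in seeds:
        print(' green',[b for b in blobs(c,g,.017,4) if np.hypot(*(b[0]-p))<25])
    w=(H[...,1]<60)&(H[...,2]>140)
    print(' white',[b for b in blobs(c,w,.017,30,400)])
    sl=(H[...,1]<50)&(H[...,2]>150)
    print(' slab',blobs(c,sl,.008,1000,20000))
# HSV samples
H=hsv(t)
for p in [(231,241),(160+20,241),(260,262),(300,225),(360,190),(350,163),(414,200),(317,189),(187,240),(275,242)]:print(p,H[p[1],p[0]])
# pass/reject trays dark
m=(H[...,1]<60)&(H[...,2]<75)&(H[...,2]>20)
for p in [(360,185),(414,190)]: print('tray top',rect(t,m,p,.006))
E
```

```text
top
 mod (612.3, 226.5, 51.6, 31.4, 1.1, np.int32(180))
 mod (618.4, 149.1, 50.9, 31.1, -15.0, np.int32(198))
 green [(array([228.4, 181.6]), np.int32(19), array([633. , 233.4])), (array([235.2, 181.3]), np.int32(6), array([633.6, 215.7])), (array([230.4, 195.9]), np.int32(29), array([594.5, 227.3]))]
 green [(array([259. , 178.6]), np.int32(8), array([640.4, 153.4])), (array([265. , 179.6]), np.int32(13), array([637.6, 137.7])), (array([258.2, 193.1]), np.int32(30), array([601.3, 155.1]))]
 white [(array([348.3,   9.1]), np.int32(41), array([1132.7,  -92.1])), (array([360.1, 163.9]), np.int32(49), array([ 678.8, -113.9])), (array([230.3, 188.4]), np.int32(52), array([614.6, 228.1])), (array([191.4, 241.5]), np.int32(393), array([475.1, 324.5])), (array([249.4, 388.3]), np.int32(33), array([111.5, 170.9]))]
 slab [(array([ 65. , 192.6]), np.int32(1159), array([609.3, 660.8])), (array([381.3, 245.2]), np.int32(2260), array([ 461.5, -164.4])), (array([ 49. , 320.2]), np.int32(4830), array([281.2, 674.1]))]
scene
 mod (617.6, 225.7, 56.4, 30.7, 1.5, np.int32(290))
 mod (623.8, 148.3, 55
[... 982 characters left out ...]
56.4])), (array([542.6, 362.3]), np.int32(59), array([661.3, 438.8])), (array([ 23.5, 449. ]), np.int32(42), array([1045.5, -409.4])), (array([113.9, 452.3]), np.int32(167), array([1013.9, -261.1]))]
 slab [(array([266.3, 229.1]), np.int32(1940), array([ 462. , -169.8])), (array([617.6, 244.1]), np.int32(1985), array([305.3, 608. ]))]
(231, 241) [ 25  15 100]
(180, 241) [30  9 57]
(260, 262) [ 38  17 167]
(300, 225) [ 50   6 118]
(360, 190) [120   3  75]
(350, 163) [ 0  0 71]
(414, 200) [75  7 75]
(317, 189) [ 26  17 108]
(187, 240) [ 20  20 114]
(275, 242) [ 19  22 160]
tray top (637.3, -113.3, 123.5, 115.0, 88.1, np.int32(1733))
tray top (613.8, -257.3, 125.3, 115.1, -88.0, np.int32(1791))
```

```bash
python3 - <<'E'
from h import *
for n,b in(('top',(165,205,290,275)),('top',(285,210,445,275)),('scene',(195,195,345,275)),('scene',(340,225,515,305))):
    pass
t=load('top0');s=load('scene0')
a=cv2.resize(t['image'][210:275,165:295],None,fx=6,fy=6,interpolation=cv2.INTER_CUBIC)[:300]
a=cv2.resize(t['image'][212:274,168:300],None,fx=6,fy=6,interpolation=cv2.INTER_CUBIC)[:,:792]
b=cv2.resize(s['image'][235:305,375:511],None,fx=5.8,fy=5.8,interpolation=cv2.INTER_CUBIC)[:,:792]
b=cv2.resize(b,(792,228)); a=a[:370]
im=cv2.cvtColor(np.vstack([a,b]),cv2.COLOR_RGB2BGR);print(im.shape);cv2.imwrite('pics/crop2.png',im)
E
```

```text
(598, 792, 3)
```

View pics/crop2.png

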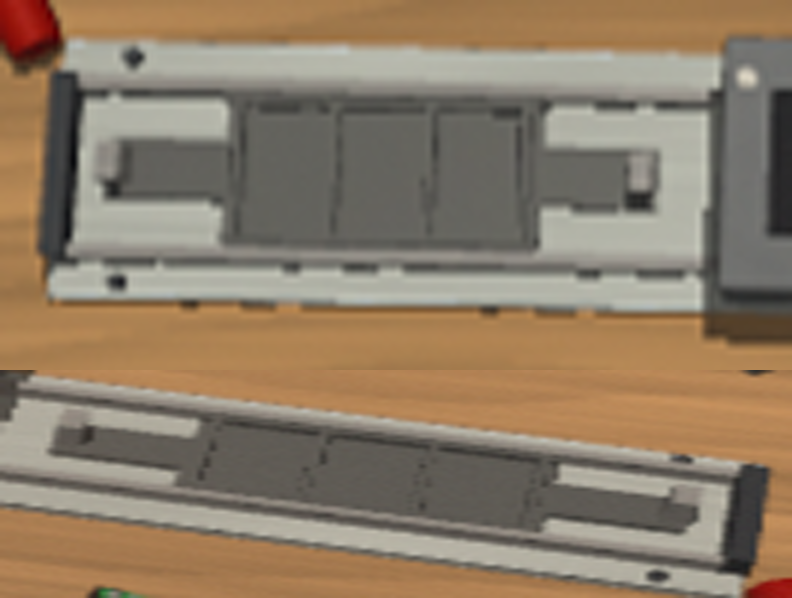

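```bash
python3 - <<'E'
from h import *
t=load('top0');s=load('scene0')
T=lambda x,y,z:(ray(t,168+(x+.5)/6-.5,212+(y+.5)/6-.5,z)*1000)[:2].round(1)
sc=792/136;sy=228/70
S=lambda x,y,z:(ray(s,375+(x+.5)/sc-.5,235+(y-370+.5)/sy-.5,z)*1000)[:2].round(1)
print('slab top edge',T(65,40,.008),T(720,56,.008),'bot',T(48,298,.008),T(705,312,.008))
print('tray corners',T(236,93,.018),T(548,100,.018),T(538,248,.018),T(225,243,.018))
print('tray S',S(203,420,.018),S(558,462,.018),S(540,531,.018),S(178,486,.018))
print('ribs',T(337,170,.018),T(430,172,.018))
print('lugs',T(110,158,.033),T(641,170,.033),'S',S(75,417,.033),S(687,493,.033))
print('tag',ray(t,230.3,188.4,.019),ray(s,432.8,317.8,.019))
print('disc',ray(t,360.1,163.9,.007),ray(s,258.3,311.9,.007))
C=lambda x,y,z:(ray(t,155+(x+.5)/2.6667-.5,110+(y+.5)/2.6667-.5,z)*1000)[:2].round(1)
print('reject corners',[C(*p,.007) for p in((485,131),(610,131),(610,244),(484,244))],'lip line',C(485,163,.007),C(610,163,.007))
print('pass corners',[C(*p,.007) for p in((626,158),(750,151),(759,264),(632,269))],'lip',C(628,188,.007),C(752,182,.007))
print('head',[C(*p,.066) for p in((358,290),(485,292),(484,405),(351,402))])
print('exit stop',C(727,320,.024),C(728,398,.024),'loadstop',C(68,306,.024),C(66,384,.024))
for z in(.02,.03,.04):print('btn',z,C(433,215,z),(ray(s,324,292,z)*1000).round(1))
E
```

```text
slab top edge [538.  362.8] [528.2  78.9] bot [425.6 365.5] [416.5  85.2]
tray corners [512.  285.7] [507.6 152. ] [443.6 155.6] [447.2 288.4]
tray S [450.1 155. ] [453.  287.8] [512.1 285.8] [508.5 154.2]
ribs [478.1 241.7] [476.8 202. ]
lugs [481.9 334. ] [474.5 110.5] S [472.6 108.4] [480.1 332.8]
tag [0.61399593 0.22767217 0.019     ] [0.61467913 0.22535897 0.019     ]
disc [ 0.6820561  -0.11488641  0.007     ] [ 0.68036036 -0.11788189  0.007     ]
reject corners [array([696.7, -52. ]), array([ 695.8, -178. ]), array([ 579.1, -174.1]), array([580.2, -49.1])] lip line [663.3 -51.5] [ 662.4 -176.9]
pass corners [array([ 667.5, -193.2]), array([ 673.8, -318.5]), array([ 557.4, -321.3]), array([ 553.5, -195. ])] lip [ 636.3 -194. ] [ 641.5 -318.8]
head [array([523. ,  71.6]), array([519.9, -46.7]), array([414.2, -44. ]), array([418.3,  78. ])]
exit stop [ 498.5 -282.4] [ 422.7 -279.6] loadstop [518.5 352.6] [443.  351.5]
btn 0.02 [606.7   1.1] [608.4   0.8  20. ]
btn 0.03 [604.    1.1] [615.4   2.4  30. ]
btn 0.04 [601.3   1.1] [622.5   3.9  40. ]
```

Lane yaw is about −0.0335 rad and the carrier centre about (477, 221) mm. First I go to lug_out and grip it along the lane, which gives the carrier's exact position in robot coordinates.

```bash
python3 -m creep '[[[24,-44,0,0.1,0.4],[48,-88,0,0.2,0.4],[72,-132,0,0.276,0.4],[96,-176,0,0.276,0.4],[120,-220,0,0.276,0.4]]]' 30; python3 -m creep '[[[24,-44,0,0,0.4],[48,-88,0,0,0.4],[72,-132,0,0,0.4],[96,-176,0,0,0.4],[120,-220,0,0,0.4]]]'; python3 -m creep '[[[18,-35,-10,0,0.4],[36,-70,-60,0,0.4],[36,-70,-100,0,0.4],[36,-70,-130,0,0.4],[36,-70,-130,0,0.4]]]'
```

```text
time_s: 0.6
eef_pos: [0.3177, 0.3975, 0.2388]
ee_rot: [0.016, 1.0, -0.0, -0.0]
contact_force: [0.3, 1.1, 0.7]
grip_width: 0.0345
finger_force: 0.0
time_s: 1.1
eef_pos: [0.4372, 0.1782, 0.2391]
ee_rot: [0.016, 1.0, 0.0, -0.0]
contact_force: [0.6, 0.7, -0.4]
grip_width: 0.0339
finger_force: 0.0
time_s: 1.6
eef_pos: [0.4681, 0.1081, 0.1046]
ee_rot: [0.017, 1.0, -0.003, -0.005]
contact_force: [-0.7, 0.8, -0.3]
grip_width: 0.034
finger_force: 0.0
```

```bash
python3 -m creep '[[[0,0,-40,0,0.4],[0,0,-60,0,0.4],[0,0,-80,0,0.4],[0,0,-80,0,0.4]]]'; python3 -m creep '[[[0,0,0,0,0.0],[0,0,0,0,0.0],[0,0,0,0,0.0],[0,0,0,0,0.0],[0,0,0,0,0]]]' 30
```

```text
time_s: 2.0
eef_pos: [0.474, 0.1115, 0.0313]
ee_rot: [0.016, 1.0, 0.001, -0.0]
contact_force: [-2.4, -0.1, 6.7]
grip_width: 0.0337
finger_force: 2.4
time_s: 2.5
eef_pos: [0.4746, 0.1114, 0.031]
ee_rot: [0.016, 1.0, 0.001, 0.001]
contact_force: [-0.7, 0.2, 6.5]
grip_width: 0.0091
finger_force: 32.0
```

```bash
python3 -m creep '[[[0,4,1,0,0.0],[0,8,1,0,0.0],[0,8,1,0,0],[0,8,1,0,0]]]' 30; python3 -m creep '[[[0,0,0,0,0.3],[0,0,0,0,0.3],[0,0,0,0,0.3]]]'; python3 -m creep '[[[0,0,40,0,0.3],[0,0,80,0,0.5],[36,10,80,0,0.55],[72,20,80,0,0.55],[108,30,80,0,0.55]]]'
```

```text
time_s: 2.9
eef_pos: [0.4737, 0.1174, 0.031]
ee_rot: [0.017, 1.0, -0.001, 0.0]
contact_force: [-1.8, -3.8, 7.0]
grip_width: 0.0091
finger_force: 32.0
time_s: 3.2
eef_pos: [0.4726, 0.1191, 0.03]
ee_rot: [0.016, 1.0, 0.0, -0.0]
contact_force: [0.3, -0.3, -0.7]
grip_width: 0.0256
finger_force: 0.0
time_s: 3.7
eef_pos: [0.582, 0.1498, 0.111]
ee_rot: [0.016, 1.0, 0.001, 0.0]
contact_force: [0.0, 0.5, 0.1]
grip_width: 0.0469
finger_force: 0.0
```

```bash
python3 -m creep '[[[20,0,0,-0.12,0.6],[37,0,-20,-0.239,0.6],[37,0,-60,-0.239,0.6],[37,0,-97,-0.239,0.6],[37,0,-97,-0.239,0.6]]]'; python3 -m creep '[[[0,0,0,0,0.6],[0,0,0,0,0.0],[0,0,0,0,0.0],[0,0,0,0,0.0],[0,0,0,0,0]]]' 40;  python3 -m creep '[[[0,0,30,0,0],[0,0,60,0.12,0],[0,0,60,0.239,0],[0,0,60,0.239,0],[0,0,60,0.239,0]]]' 40; python3 - <<'E'
from h import *
snap('top','top1');snap('scene','scene1')
c=load('top1');im=cv2.cvtColor(c['image'],cv2.COLOR_RGB2BGR)
cv2.imwrite('pics/crop3.png',cv2.resize(im[110:280,155:455],None,fx=2.6667,fy=2.6667,interpolation=cv2.INTER_CUBIC))
E
```

```text
time_s: 4.2
eef_pos: [0.6136, 0.1482, 0.0078]
ee_rot: [0.135, 0.991, -0.002, -0.004]
contact_force: [-1.4, 0.4, 0.9]
grip_width: 0.0513
finger_force: 0.0
time_s: 4.7
eef_pos: [0.6197, 0.1488, 0.0158]
ee_rot: [0.135, 0.991, 0.001, 0.002]
contact_force: [-1.2, -0.6, 7.6]
grip_width: 0.0304
finger_force: 41.2
time_s: 5.2
eef_pos: [0.6171, 0.1483, 0.073]
ee_rot: [0.018, 1.0, 0.0, -0.001]
contact_force: [-0.2, -0.1, -1.2]
grip_width: 0.0307
finger_force: 40.4
```

View pics/scene1.png

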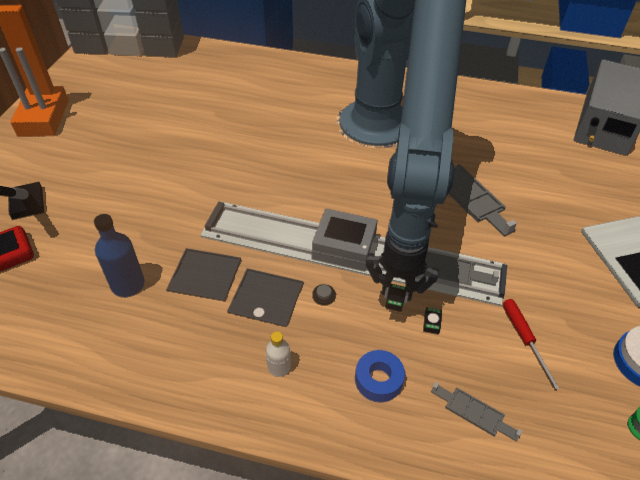

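The plain module is held at px (397,297) and the tagged one is still at (433,320). I measure the carrier again in both views.

```bash
python3 - <<'E'
from h import *
t=load('top1');s=load('scene1')
a=cv2.resize(t['image'][212:272,168:300],None,fx=6,fy=6,interpolation=cv2.INTER_CUBIC)
b=cv2.resize(s['image'][250:300,425:511],(792,240),interpolation=cv2.INTER_CUBIC)
a=a[:350];im=cv2.cvtColor(np.vstack([a,b]),cv2.COLOR_RGB2BGR);print(im.shape);cv2.imwrite('pics/crop4.png',im)
E
```

```text
(590, 792, 3)
```

View pics/crop4.png

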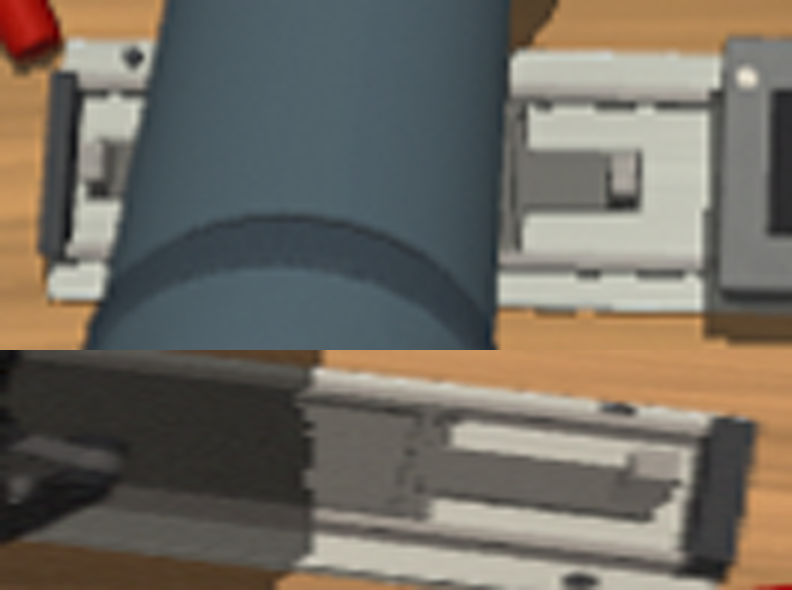

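```bash
python3 -m creep '[[[-40,12,0,0,0],[-80,24,0,0,0],[-120,36,0,0,0],[-141,40,0,0,0],[-141,40,0,0,0]]]' 40; python3 -m creep '[[[0,0,-20,0,0],[0,0,-30,0,0],[0,0,-30,0,0],[0,0,-30,0,0]]]'
```

```text
time_s: 5.8
eef_pos: [0.4716, 0.1892, 0.0716]
ee_rot: [0.015, 1.0, -0.001, -0.003]
contact_force: [-0.6, 0.1, -0.3]
grip_width: 0.0306
finger_force: 40.4
time_s: 6.2
eef_pos: [0.4774, 0.1876, 0.0429]
ee_rot: [0.017, 1.0, -0.001, -0.0]
contact_force: [-0.6, 0.3, 0.5]
grip_width: 0.0304
finger_force: 40.4
```

```bash
python3 -m creep '[[[-1,1,-7,0,0],[-1,1,-10,0,0],[-1,1,-13,0,0],[-1,1,-13,0,0],[-1,1,-13,0,0]]]'
```

```text
time_s: 6.7
eef_pos: [0.476, 0.1893, 0.0303]
ee_rot: [0.016, 1.0, -0.0, -0.0]
contact_force: [0.4, 0.8, -0.2]
grip_width: 0.0307
finger_force: 40.4
```

```bash
python3 -m creep '[[[0,0,-2,0,0],[0,0,-2,0,0],[0,0,-2,0,0]]]'; python3 -m creep '[[[0,0,0,0,0.5],[0,0,0,0,0.5],[0,0,15,0,0.5],[0,0,50,0,0.5],[0,0,70,0,0.55]]]'
```

```text
time_s: 7.0
eef_pos: [0.4764, 0.1895, 0.0287]
ee_rot: [0.016, 1.0, 0.0, 0.0]
contact_force: [-0.8, -0.9, 3.0]
grip_width: 0.0309
finger_force: 40.8
time_s: 7.5
eef_pos: [0.4771, 0.1895, 0.1009]
ee_rot: [0.017, 1.0, 0.001, 0.001]
contact_force: [0.5, 0.7, 0.1]
grip_width: 0.047
finger_force: 0.0
```

```bash
python3 - <<'E'
from h import *
s=snap('scene','scene2')
H=hsv(s);w=(H[...,1]<60)&(H[...,2]>140);g=(H[...,0]>45)&(H[...,0]<90)&(H[...,1]>90)
print([b for b in blobs(s,w,.019,30,200)]);print(blobs(s,g,.017,4,60))
E
```

```text
[(array([111.6,   9.8]), np.int32(49), array([-343.6, -966. ])), (array([511. , 222.7]), np.int32(33), array([310.6, 369.3])), (array([394.3, 241.4]), np.int32(126), array([434.6, 118.7])), (array([485.6, 261.5]), np.int32(119), array([441.5, 319.4])), (array([258.3, 311.9]), np.int32(77), array([ 687.9, -114.5])), (array([432.9, 317.8]), np.int32(77), array([614.7, 225.5])), (array([544.6, 366.1]), np.int32(85), array([669.8, 441.8])), (array([ 64.4, 465.2]), np.int32(40), array([1053.5, -328.7]))]
[(array([423.4, 251.6]), np.int32(17), array([446.2, 185.3])), (array([430.2, 253. ]), np.int32(6), array([446.3, 200.2])), (array([419.7, 264.7]), np.int32(7), array([484.8, 182.3])), (array([423.4, 266. ]), np.int32(7), array([486.3, 190.5])), (array([427.4, 266.3]), np.int32(7), array([484.9, 198.9])), (array([427.7, 309.1]), np.int32(7), array([595.1, 213.1])), (array([435.3, 310.4]), np.int32(23), array([594.4, 228.4])), (array([429.9, 326.2]), np.int32(23), array([634.4, 222.3])), (array([438.2, 327.1]), np.int32(9), array([632.4, 238.5]))]
```

View pics/scene2.png

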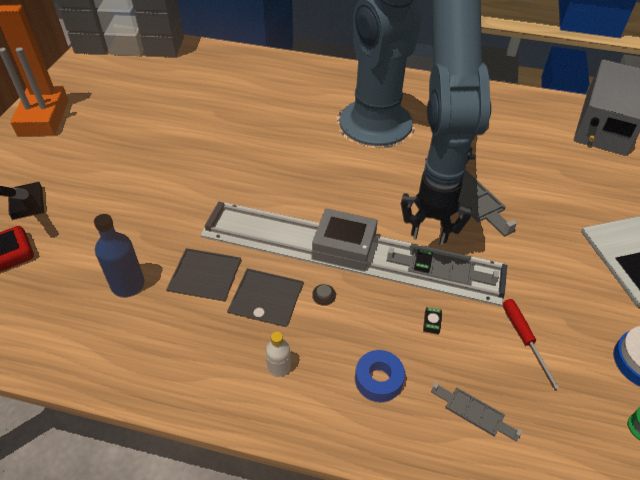

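The plain module sits in the exit-side slot (px 423,261). The tagged one is unmoved at (433,318), so I fetch it.

```bash
python3 -m creep '[[[40,12,0,0.06,0.6],[80,24,0,0.06,0.6],[120,36,0,0.06,0.6],[137,37,-20,0.06,0.6],[137,37,-50,0.06,0.6]]]'; python3 -m creep '[[[0,0,-20,0,0.6],[0,0,-37,0,0.6],[0,0,-37,0,0.6]]]';python3 -m creep '[[[0,0,0,0,0],[0,0,0,0,0.0],[0,0,0,0,0.0],[0,0,0,0,0.0],[0,0,0,0,0]]]' 40;  python3 -m creep '[[[0,0,30,0,0],[0,0,60,-0.06,0],[0,0,60,-0.06,0],[0,0,60,-0.06,0]]]' 40
```

```text
time_s: 8.05
eef_pos: [0.6192, 0.2274, 0.0513]
ee_rot: [-0.013, 1.0, 0.001, 0.005]
contact_force: [-0.5, 0.2, 0.7]
grip_width: 0.0512
finger_force: 0.0
time_s: 8.35
eef_pos: [0.6104, 0.2255, 0.0086]
ee_rot: [-0.014, 1.0, -0.001, -0.003]
contact_force: [0.1, 0.3, 0.1]
grip_width: 0.0513
finger_force: 0.0
time_s: 8.85
eef_pos: [0.6138, 0.2267, 0.0126]
ee_rot: [-0.014, 1.0, 0.0, 0.001]
contact_force: [-0.5, -1.3, 3.2]
grip_width: 0.0307
finger_force: 42.1
time_s: 9.25
eef_pos: [0.6134, 0.2266, 0.0721]
ee_rot: [0.016, 1.0, 0.0, 0.001]
contact_force: [-0.8, 0.0, -0.0]
grip_width: 0.031
finger_force: 41.7
```

```bash
python3 -m creep '[[[-40,14,0,0,0],[-80,28,0,0,0],[-120,42,0,0,0],[-134,44,0,0,0],[-134,44,0,0,0]]]' 40; python3 -m creep '[[[0,0,-20,0,0],[0,0,-30,0,0],[0,0,-30,0,0],[0,0,-30,0,0]]]'
```

```text
time_s: 9.75
eef_pos: [0.4744, 0.2708, 0.0693]
ee_rot: [0.014, 1.0, -0.001, -0.003]
contact_force: [0.1, 0.4, -0.9]
grip_width: 0.0311
finger_force: 41.7
time_s: 10.15
eef_pos: [0.4797, 0.2693, 0.0409]
ee_rot: [0.017, 1.0, -0.001, -0.0]
contact_force: [-0.1, -0.2, -0.9]
grip_width: 0.0307
finger_force: 41.7
```

```bash
python3 -m creep '[[[0,1,-6,0,0],[0,1,-11,0,0],[0,1,-14,0,0],[0,1,-14,0,0],[0,1,-14,0,0]]]';python3 -m creep '[[[0,0,0,0,0.5],[0,0,0,0,0.5],[0,0,15,0,0.5],[0,0,50,0,0.5],[0,0,70,0,0.55]]]'; python3 -m creep '[[[-20,-45,0,0,0.5],[-40,-90,0,0,0.5],[-40,-90,0,0,0.5]]]'; python3 - <<'E'
from h import *
s=snap('scene','scene3');t=snap('top','top3')
for c in(s,t):
    H=hsv(c);w=(H[...,1]<60)&(H[...,2]>140);g=(H[...,0]>45)&(H[...,0]<90)&(H[...,1]>90)
    f=lambda B:[b for b in B if 400<b[2][0]<540 and 100<b[2][1]<330]
    print(f(blobs(c,w,.032,30,200)));print(f(blobs(c,g,.030,4,60)))
E
```

```text
time_s: 10.65
eef_pos: [0.4789, 0.2713, 0.0272]
ee_rot: [0.016, 1.0, -0.0, -0.0]
contact_force: [-0.5, 1.0, -1.5]
grip_width: 0.0306
finger_force: 41.7
time_s: 11.15
eef_pos: [0.4803, 0.2718, 0.1004]
ee_rot: [0.017, 1.0, 0.001, 0.001]
contact_force: [0.5, -0.2, 0.0]
grip_width: 0.0469
finger_force: 0.0
time_s: 11.45
eef_pos: [0.4342, 0.1731, 0.0965]
ee_rot: [0.021, 1.0, -0.002, -0.004]
contact_force: [0.1, 0.1, 0.2]
grip_width: 0.0429
finger_force: 0.0
[(array([461.8, 266.6]), np.int32(64), array([480. , 268.8]))]
[(array([423.2, 251.6]), np.int32(18), array([457.4, 184.4])), (array([430.2, 253. ]), np.int32(6), array([457.6, 199.5])), (array([463. , 260.4]), np.int32(26), array([460.4, 270.2])), (array([419.5, 265. ]), np.int32(6), array([496.5, 181.5])), (array([423.4, 266. ]), np.int32(7), array([497.1, 190. ])), (array([427.2, 266.5]), np.int32(8), array([496.4, 198. ])), (array([454.8, 272.9]), np.int32(8), array([498.9, 256.1])), (array([462.3, 274.6]), np.int32(27), array([499.3, 272. ]))]
[]
[(array([248.5, 232. ]), np.int32(6), array([496. , 176.8]))]
```

View pics/scene3.png

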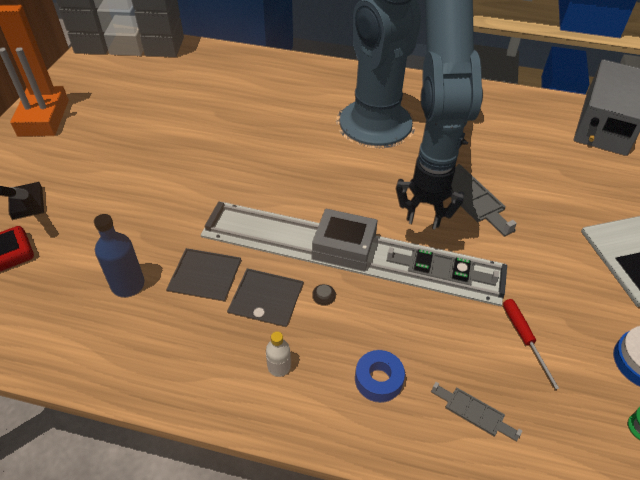

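```bash
python3 - <<'E'
from h import *
o=get_obs();print(np.round(o['joint_positions'],2),o['eef_pos'],o['time_s'])
E
```

```text
[-0.86  0.26  0.43  2.14 -0.15  0.77  1.2 ] [0.43862274 0.17992733 0.09812371] 11.55
```

```bash
python3 -m creep '[[[12,40,0,0.1,0.55],[24,80,0,0.2,0.55],[36,120,0,0.3,0.55],[43,158,0,0.3,0.55],[43,158,0,0.3,0.55]]]'; python3 - <<'E'
from h import *
o=get_obs();print(np.round(o['joint_positions'],2))
E
```

```text
time_s: 12.05
eef_pos: [0.4822, 0.3504, 0.0989]
ee_rot: [-0.139, 0.99, 0.004, 0.002]
contact_force: [0.2, 1.1, 0.4]
grip_width: 0.0474
finger_force: 0.0
[-0.94  0.45  0.3   1.86 -0.18  0.85  1.3 ]
```

```bash
python3 -m creep '[[[0,-3,0,-0.14,0.45],[0,-6,0,-0.28,0.45],[0,-6,0,-0.42,0.45],[0,-6,0,-0.56,0.45],[0,-6,0,-0.70,0.45]]]';python3 -m creep '[[[0,0,0,-0.14,0.45],[0,0,0,-0.28,0.45],[0,0,0,-0.42,0.45],[0,0,0,-0.56,0.45],[0,0,0,-0.70,0.45]]]';python3 -m creep '[[[0,0,0,-0.14,0.45],[0,0,0,-0.28,0.45],[0,0,0,-0.42,0.45],[0,0,0,-0.47,0.45],[0,0,0,-0.47,0.45]]]'; python3 - <<'E'
from h import *
o=get_obs();print(np.round(o['joint_positions'],2),o['ee_rot'])
E
```

```text
time_s: 12.55
eef_pos: [0.4824, 0.3347, 0.098]
ee_rot: [0.217, 0.976, 0.001, 0.0]
contact_force: [0.1, -0.2, 0.5]
grip_width: 0.0388
finger_force: 0.0
time_s: 13.05
eef_pos: [0.4823, 0.3348, 0.098]
ee_rot: [0.538, 0.843, 0.001, 0.0]
contact_force: [-0.3, 0.2, -0.1]
grip_width: 0.0384
finger_force: 0.0
time_s: 13.55
eef_pos: [0.4821, 0.3348, 0.0978]
ee_rot: [0.718, 0.696, 0.001, 0.0]
contact_force: [0.3, 0.8, 0.7]
grip_width: 0.0387
finger_force: 0.0
[-1.26  0.53  0.73  1.89 -0.45  0.89 -0.34] [7.17587357e-01 6.96468275e-01 5.61965384e-04 1.00844550e-04]
```

```bash
python3 -m creep '[[[0,3,-30,0,0.45],[0,3,-55,0,0.45],[0,3,-70,0,0.45],[0,3,-70,0,0.45],[0,3,-70,0,0.45]]]';python3 -m creep '[[[0,0,0,0,0],[0,0,0,0,0.0],[0,0,0,0,0.0],[0,0,0,0,0.0],[0,0,0,0,0]]]' 40
```

```text
time_s: 14.05
eef_pos: [0.4825, 0.3365, 0.0277]
ee_rot: [0.718, 0.696, 0.0, 0.0]
contact_force: [-0.4, 0.4, 0.4]
grip_width: 0.0383
finger_force: 0.0
time_s: 14.55
eef_pos: [0.4829, 0.337, 0.0288]
ee_rot: [0.718, 0.696, 0.001, -0.0]
contact_force: [-1.9, -0.1, 5.9]
grip_width: 0.0144
finger_force: 39.5
```

```bash
python3 -m creep '[[[-0.4,-12,0,0,0],[-1,-30,0,0,0],[-1.8,-55,0,0,0],[-2.7,-80,0,0,0],[-3.5,-105,0,0,0]]]' 40; python3 -m creep '[[[-0.8,-25,0,0,0],[-1.7,-50,0,0,0],[-2.5,-75,0,0,0],[-3.2,-95,0,0,0],[-3.6,-107,0,0,0]]]'; python3 -m creep '[[[-0.1,-3,0,0,0],[-0.1,-3,0,0,0],[-0.1,-3,0,0,0]]]'
```

```text
time_s: 15.05
eef_pos: [0.48, 0.2343, 0.0288]
ee_rot: [0.718, 0.696, 0.003, -0.001]
contact_force: [1.0, 4.9, 3.4]
grip_width: 0.0146
finger_force: 39.5
time_s: 15.55
eef_pos: [0.4766, 0.1257, 0.0288]
ee_rot: [0.719, 0.695, 0.003, -0.0]
contact_force: [0.5, 7.1, 5.6]
grip_width: 0.0142
finger_force: 39.7
time_s: 15.85
eef_pos: [0.4765, 0.1227, 0.0288]
ee_rot: [0.718, 0.696, 0.002, -0.0]
contact_force: [-0.0, 2.9, 8.5]
grip_width: 0.0141
finger_force: 40.0
```

```bash
python3 -m creep '[[[0,0,0,0,0.4],[0,0,0,0,0.4],[0,0,40,0,0.4],[0,0,80,0,0.4],[20,30,120,0,0.4]]]'; python3 -m creep '[[[20,0,0,0,0],[60,0,0,0,0],[100,0,0,0,0],[100,0,0,0,0],[100,0,0,0,0]]]' 40;python3 - <<'E'
from h import *
s=snap('scene','scene4');t=snap('top','top4')
a=cv2.resize(t['image'][215:270,230:362],None,fx=6,fy=6,interpolation=cv2.INTER_CUBIC)[:300]
b=cv2.resize(s['image'][205:275,270:432],(792,290),interpolation=cv2.INTER_CUBIC)
im=cv2.cvtColor(np.vstack([a,b]),cv2.COLOR_RGB2BGR);print(im.shape);cv2.imwrite('pics/crop5.png',im)
E
```

```text
time_s: 16.35
eef_pos: [0.4899, 0.1432, 0.1439]
ee_rot: [0.721, 0.693, -0.004, -0.001]
contact_force: [-0.0, -0.8, -0.6]
grip_width: 0.0342
finger_force: 0.0
time_s: 16.85
eef_pos: [0.5931, 0.1478, 0.1434]
ee_rot: [0.719, 0.695, -0.001, 0.0]
contact_force: [-0.6, 0.3, -0.5]
grip_width: -0.0001
finger_force: 0.0
(590, 792, 3)
```

View pics/crop5.png

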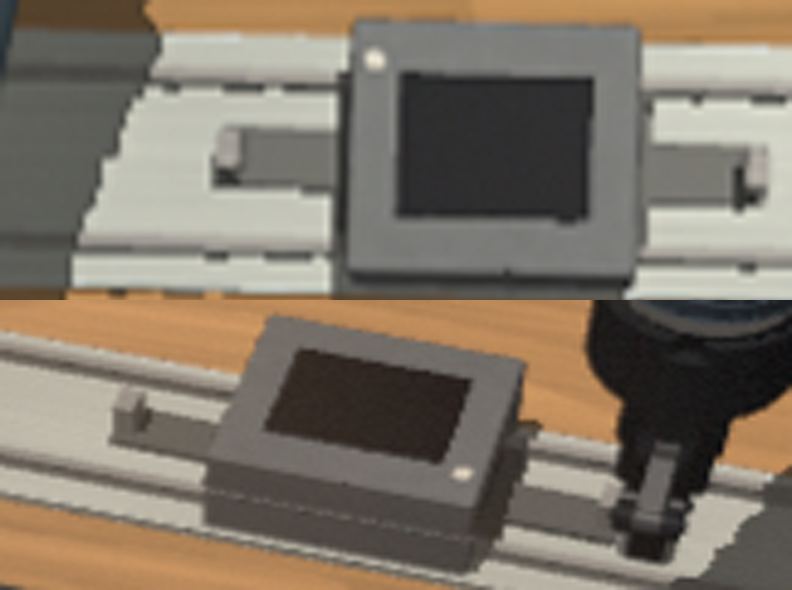

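```bash
python3 - <<'E'
from h import *
t=load('top4')
T=lambda x,y,z:(ray(t,230+(x+.5)/6-.5,215+(y+.5)/6-.5,z)*1000)[:2].round(1)
print(T(229,145,.033),T(757,165,.033)); h=[T(352,20,.066),T(642,30,.066),T(634,282,.066),T(346,270,.066)];print(h,np.mean(h,0))
for z in(.02,.03):print(ray(t,317,189,z))
s=load('scene0')
for n,c,p in(('t',load('top0'),(317,190)),('s',s,(323,292))):
    H=hsv(c);x,y=p;print(H[y-6:y+7,x,2],H[y,x-8:x+9,2])
E
```

```text
[477.6 127.4] [466.8 -95.9]
[array([524.3,  73.3]), array([518.9, -46.7]), array([414.2, -41.7]), array([420.4,  75.7])] [469.45  15.15]
[0.61021172 0.00119922 0.02      ]
[0.60749826 0.00120201 0.03      ]
[ 35  73 108 106 108 108 108 108 108 108 108 108  89] [ 46  39  60  98 103 103 106 107 108 109 111 112 115 105  60  41  35]
[ 99 101 100 104 100 102 102 101 103 104  99  73  69] [ 54  65  96 102 102 103 102 101 102 102 100 101 103 102 101  98  64]
```

```bash
python3 - <<'E'
from h import *
for c,p in((load('top0'),(317,190)),(load('scene0'),(323,291))):
    H=hsv(c);m=(H[...,2]>85)&(H[...,2]<125)&(H[...,1]<60);n,l,s,ce=cv2.connectedComponentsWithStats(m.astype(np.uint8));i=l[p[1],p[0]]
    print(s[i],ce[i],[ (ray(c,*ce[i],z)*1000).round(1) for z in(.01,.02,.03)])
print(get_obs()['eef_pos'])
E
```

```text
[312 186  11  11  91] [316.98901099 190.84615385] [array([607.9,   1.3,  10. ]), array([605.2,   1.3,  20. ]), array([602.6,   1.3,  30. ])]
[317 285  14  12 136] [323.44117647 290.5       ] [array([597.9,  -2.8,  10. ]), array([605. ,  -1.2,  20. ]), array([6.121e+02, 4.000e-01, 3.000e+01])]
[0.59165539 0.14843022 0.14346581]
```

```bash
python3 -m creep '[[[3,-40,0,0,0],[6,-80,0,0,0],[10,-120,0,0,0],[13,-148,0,0,0],[13,-148,-40,0,0]]]' 40; python3 -m creep '[[[0,0,-30,0,0],[0,0,-60,0,0],[0,0,-65,0,0],[0,0,-65,0,0]]]'
```

```text
time_s: 17.45
eef_pos: [0.6102, -0.0066, 0.1103]
ee_rot: [0.722, 0.692, 0.004, 0.005]
contact_force: [1.7, 0.0, 0.1]
grip_width: 0.0004
finger_force: 0.0
time_s: 17.85
eef_pos: [0.6045, 0.0015, 0.0387]
ee_rot: [0.718, 0.696, -0.001, -0.001]
contact_force: [0.1, 0.1, 0.0]
grip_width: -0.0003
finger_force: 0.0
```

```bash
python3 -m creep '[[[0,0,-6,0,0],[0,0,-9,0,0],[0,0,-12,0,0],[0,0,-12,0,0],[0,0,-12,0,0]]]'; python3 -m creep '[[[0,0,-2,0,0],[0,0,-4,0,0],[0,0,-5,0,0],[0,0,-6,0,0],[0,0,-6,0,0]]]'
```

```text
time_s: 18.35
eef_pos: [0.6073, 0.0013, 0.0283]
ee_rot: [0.718, 0.696, 0.001, 0.001]
contact_force: [0.3, -1.0, 2.4]
grip_width: -0.0
finger_force: 1.2
time_s: 18.85
eef_pos: [0.6075, 0.0013, 0.024]
ee_rot: [0.718, 0.696, 0.001, -0.0]
contact_force: [-4.0, 1.5, 16.3]
grip_width: -0.0001
finger_force: 8.3
```

```bash
python3 -m creep '[[[0,0,-1,0,0],[0,0,-1,0,0],[0,0,-1,0,0],[0,0,-1,0,0],[0,0,-1,0,0]]]'; python3 -m creep '[[[0,0,0,0,0],[0,0,0,0,0],[0,0,0,0,0],[0,0,0,0,0],[0,0,0,0,0]]]';python3 -m creep '[[[0,0,0,0,0],[0,0,0,0,0],[0,0,0,0,0],[0,0,0,0,0],[0,0,0,0,0]]]';python3 -m creep '[[[0,0,0,0,0],[0,0,0,0,0],[0,0,0,0,0],[0,0,0,0,0],[0,0,0,0,0]]]';python3 -m creep '[[[0,0,0,0,0],[0,0,0,0,0],[0,0,0,0,0],[0,0,0,0,0],[0,0,0,0,0]]]';python3 -m creep '[[[0,0,0,0,0],[0,0,0,0,0],[0,0,0,0,0],[0,0,0,0,0],[0,0,0,0,0]]]';python3 -m creep '[[[0,0,10,0,0],[0,0,20,0,0],[0,0,40,0,0],[0,0,80,0,0.4],[0,0,80,0,0.4]]]'
```

```text
time_s: 19.35
eef_pos: [0.6075, 0.0013, 0.0239]
ee_rot: [0.718, 0.696, 0.001, -0.001]
contact_force: [-6.6, 2.3, 21.1]
grip_width: -0.0001
finger_force: 10.7
time_s: 19.85
eef_pos: [0.6075, 0.0013, 0.0239]
ee_rot: [0.718, 0.696, 0.001, -0.001]
contact_force: [-5.8, 1.8, 21.7]
grip_width: -0.0
finger_force: 10.7
time_s: 20.35
eef_pos: [0.6075, 0.0013, 0.0239]
ee_rot: [0.718, 0.696, 0.001, -0.001]
contact_force: [-5.0, 2.0, 21.7]
grip_width: -0.0002
finger_force: 10.7
time_s: 20.85
eef_pos: [0.6075, 0.0013, 0.0239]
ee_rot: [0.718, 0.696, 0.001, -0.001]
contact_force: [-5.7, 1.9, 20.9]
grip_width: -0.0002
finger_force: 10.7
time_s: 21.35
eef_pos: [0.6075, 0.0013, 0.0239]
ee_rot: [0.718, 0.696, 0.001, -0.001]
contact_force: [-6.1, 1.3, 20.9]
grip_width: -0.0
finger_force: 10.7
time_s: 21.85
eef_pos: [0.6075, 0.0013, 0.0239]
ee_rot: [0.718, 0.696, 0.001, -0.001]
contact_force: [-5.1, 1.4, 21.3]
grip_width: 0.0003
finger_force: 10.7
time_s: 22.35
eef_pos: [0.6096, 0.0002, 0.1048]
ee_rot: [0.719, 0.695, 0.003, 0.003]
contact_force: [0.8, -0.9, 0.2]
grip_width: 0.0284
finger_force: 0.0
```

```bash
python3 -m creep '[[[-32,-22,10,0,0.45],[-64,-44,10,0,0.45],[-96,-66,10,0,0.45],[-128,-88,10,0,0.45],[-138,-94,10,0,0.45]]]'; python3 -m creep '[[[0,0,0,0,0.45],[0,0,-20,0,0.45],[0,0,-20,0,0.45],[0,0,-20,0,0.45]]]'
```

```text
time_s: 22.85
eef_pos: [0.4626, -0.0956, 0.109]
ee_rot: [0.72, 0.694, -0.002, -0.002]
contact_force: [-0.1, -0.3, 0.4]
grip_width: 0.0385
finger_force: 0.0
time_s: 23.25
eef_pos: [0.4691, -0.092, 0.0902]
ee_rot: [0.718, 0.696, -0.001, 0.0]
contact_force: [0.2, 0.0, 0.3]
grip_width: 0.0383
finger_force: 0.0
```

```bash
python3 -m creep '[[[0,-1,-30,0,0.45],[0,-1,-55,0,0.45],[0,-1,-62,0,0.45],[0,-1,-62,0,0.45],[0,-1,-62,0,0.45]]]';python3 -m creep '[[[0,0,0,0,0],[0,0,0,0,0.0],[0,0,0,0,0.0],[0,0,0,0,0.0],[0,0,0,0,0]]]' 40
```

```text
time_s: 23.75
eef_pos: [0.4695, -0.094, 0.0293]
ee_rot: [0.718, 0.696, 0.0, 0.001]
contact_force: [0.2, -0.4, 0.5]
grip_width: 0.0387
finger_force: 0.0
time_s: 24.25
eef_pos: [0.4691, -0.0939, 0.0296]
ee_rot: [0.718, 0.696, 0.001, 0.0]
contact_force: [-2.0, 0.4, 5.8]
grip_width: 0.0147
finger_force: 39.1
```

```bash
python3 -m creep '[[[-0.4,-12,0,0,0],[-1,-30,0,0,0],[-1.8,-55,0,0,0],[-2.7,-80,0,0,0],[-3.5,-105,0,0,0]]]' 40; python3 -m creep '[[[-0.8,-25,0,0,0],[-1.6,-48,0,0,0],[-2.3,-65,0,0,0],[-2.4,-72,0,0,0],[-2.4,-72,0,0,0]]]'; python3 -m creep '[[[0,0,0,0,0],[0,0,0,0,0]]]'
```

```text
time_s: 24.75
eef_pos: [0.4669, -0.1899, 0.0296]
ee_rot: [0.716, 0.698, 0.005, -0.006]
contact_force: [-1.5, 16.4, 17.2]
grip_width: 0.0146
finger_force: 40.1
time_s: 25.25
eef_pos: [0.4637, -0.2686, 0.0296]
ee_rot: [0.718, 0.696, 0.002, -0.002]
contact_force: [-0.7, 4.4, 8.4]
grip_width: 0.0143
finger_force: 40.1
time_s: 25.45
eef_pos: [0.4637, -0.2686, 0.0296]
ee_rot: [0.718, 0.696, 0.002, -0.001]
contact_force: [-0.9, 3.1, 7.8]
grip_width: 0.0147
finger_force: 40.0
```

```bash
python3 -m creep '[[[0,-3,0,0,0],[0,-5,0,0,0],[0,-5,0,0,0],[0,-5,0,0,0]]]' 40; python3 -m creep '[[[0,0,0,0,0.45],[0,0,0,0,0.45],[0,0,40,0,0.45],[0,0,90,0,0.45],[0,0,120,0,0.45]]]';python3 -m creep '[[[30,40,0,0,0.45],[60,80,0,0,0.45],[90,120,0,0,0.5],[90,120,0,0,0.5]]]';python3 - <<'E'
from h import *
s=snap('scene','scene5');t=snap('top','top5')
a=cv2.resize(t['image'][215:270,310:442],None,fx=6,fy=6,interpolation=cv2.INTER_CUBIC)[:300]
b=cv2.resize(s['image'][195:265,195:345],(792,290),interpolation=cv2.INTER_CUBIC)
im=cv2.cvtColor(np.vstack([a,b]),cv2.COLOR_RGB2BGR);print(im.shape);cv2.imwrite('pics/crop6.png',im)
E
```

```text
time_s: 25.85
eef_pos: [0.4638, -0.2688, 0.0296]
ee_rot: [0.717, 0.697, 0.004, -0.005]
contact_force: [-2.5, 11.6, 15.9]
grip_width: 0.0145
finger_force: 40.8
time_s: 26.35
eef_pos: [0.4631, -0.2781, 0.1514]
ee_rot: [0.719, 0.695, 0.0, 0.002]
contact_force: [1.2, -0.1, 0.4]
grip_width: 0.0387
finger_force: 0.0
time_s: 26.75
eef_pos: [0.5584, -0.1469, 0.1482]
ee_rot: [0.714, 0.701, 0.002, 0.0]
contact_force: [0.6, 0.6, -0.2]
grip_width: 0.0429
finger_force: 0.0
(590, 792, 3)
```

View pics/crop6.png

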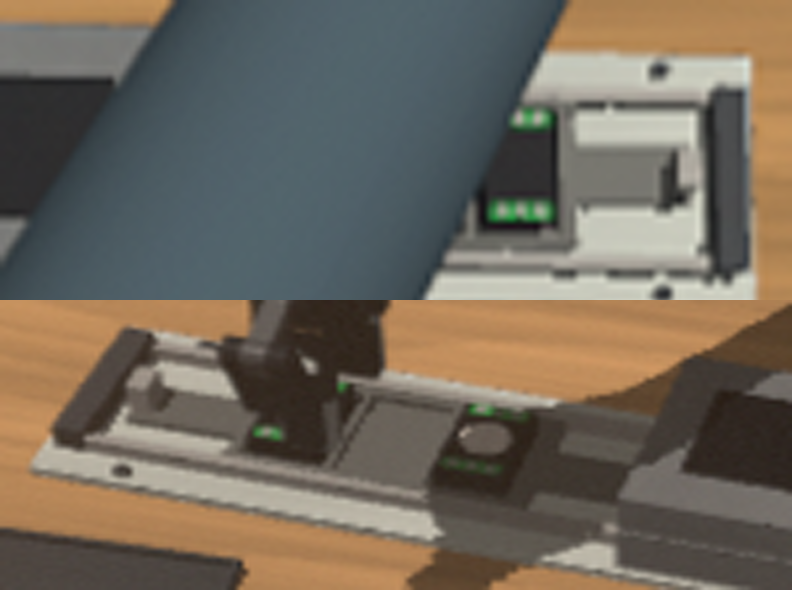

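```bash
python3 - <<'E'
from h import *
t=load('top5');s=load('scene5')
T=lambda x,y,z:(ray(t,310+(x+.5)/6-.5,215+(y+.5)/6-.5,z)*1000)[:2].round(1)
S=lambda x,y,z:(ray(s,195+(x+.5)/5.28-.5,195+(y-300+.5)*70/290-.5,z)*1000)[:2].round(1)
print('lug',T(686,165,.033),S(145,377,.033),'stop top inner edge',T(710,180,.024),S(118,390,.024))
print('tray end edge',T(573,100,.018),T(575,250,.018))
print('plain greens',T(535,118,.03),T(521,211,.03),'tag',S(487,437,.032))
c=load('top0');print(ray(c,155+727.5/2.6667-.5,110+360/2.6667-.5,.024))
E
```

```text
lug [ 464.9 -269.9] [ 462.4 -273.1] stop top inner edge [ 459.7 -282.1] [ 466.8 -284.9]
tray end edge [ 496.  -225.9] [ 430.9 -224.1]
plain greens [ 486.3 -206.9] [ 446.4 -199.4] tag [ 466.9 -119.2]
[ 0.45988846 -0.28052507  0.024     ]
```

Carrier is about 6 mm from the stop, which is inside the 12 mm limit. For margin I push it home with closed fingers behind lug_out.

```bash
python3 -m creep '[[[-30,-33,0,0,0],[-60,-66,0,0,0],[-90,-92,0,0,0],[-90,-92,0,0,0],[-90,-92,0,0,0]]]' 40; python3 -m creep '[[[0,0,-25,0,0],[0,0,-50,0,0],[0,0,-70,0,0],[0,0,-70,0,0]]]'
```

```text
time_s: 27.35
eef_pos: [0.4596, -0.2509, 0.1485]
ee_rot: [0.721, 0.693, -0.0, 0.0]
contact_force: [0.6, 0.3, 0.4]
grip_width: 0.0003
finger_force: 0.0
time_s: 27.75
eef_pos: [0.4605, -0.2463, 0.0758]
ee_rot: [0.718, 0.696, -0.001, -0.003]
contact_force: [-0.6, 0.1, 0.7]
grip_width: -0.0
finger_force: 0.0
```

```bash
python3 -m creep '[[[3,0,-25,0,0],[3,0,-49,0,0],[3,0,-49,0,0],[3,0,-49,0,0]]]' 40; python3 -m creep '[[[0,-5,0,0,0],[0,-10,0,0,0],[0,-14,0,0,0],[0,-17,0,0,0],[0,-17,0,0,0]]]'
```

```text
time_s: 28.15
eef_pos: [0.4659, -0.2482, 0.0302]
ee_rot: [0.718, 0.696, -0.0, 0.0]
contact_force: [-0.2, -0.9, 0.7]
grip_width: 0.0
finger_force: 0.0
time_s: 28.65
eef_pos: [0.4665, -0.2633, 0.0303]
ee_rot: [0.718, 0.696, 0.002, -0.001]
contact_force: [1.3, 4.7, 3.6]
grip_width: -0.0
finger_force: 2.5
```

```bash
python3 -m creep '[[[0,-2,0,0,0],[0,-4,0,0,0],[0,-6,0,0,0],[0,-6,0,0,0]]]' 40
```

```text
time_s: 29.05
eef_pos: [0.4666, -0.2644, 0.03]
ee_rot: [0.717, 0.697, 0.004, -0.005]
contact_force: [-0.4, 13.3, 10.2]
grip_width: 0.0001
finger_force: 6.4
```

```bash
python3 -m creep '[[[0,9,0,0,0],[0,12,40,0,0],[0,40,70,0.14,0.5],[0,57,70,0.28,0.6],[0,57,70,0.42,0.6]]]' 40;python3 -m creep '[[[0,0,0,0.14,0.6],[0,0,0,0.28,0.6],[0,0,0,0.42,0.6],[0,0,0,0.56,0.6],[0,0,0,0.7,0.6]]]';python3 -m creep '[[[0,0,0,0.14,0.6],[0,0,0,0.28,0.6],[0,0,0,0.42,0.6],[0,0,0,0.45,0.6],[0,0,0,0.45,0.6]]]'
```

```text
time_s: 29.55
eef_pos: [0.4668, -0.2124, 0.1006]
ee_rot: [0.554, 0.833, 0.001, 0.002]
contact_force: [0.2, -0.7, -0.1]
grip_width: 0.0433
finger_force: 0.0
time_s: 30.05
eef_pos: [0.4654, -0.2156, 0.0998]
ee_rot: [0.237, 0.972, -0.001, 0.001]
contact_force: [-0.7, 0.5, 0.7]
grip_width: 0.0511
finger_force: 0.0
time_s: 30.55
eef_pos: [0.4653, -0.2149, 0.0996]
ee_rot: [0.018, 1.0, -0.001, 0.0]
contact_force: [0.8, -0.8, -0.3]
grip_width: 0.0514
finger_force: 0.0
```

```bash
python3 - <<'E'
from h import *
t=snap('top','top6');s=snap('scene','scene6');print(get_obs()['joint_positions'])
for c in(s,t):
    H=hsv(c);w=(H[...,1]<60)&(H[...,2]>120);g=(H[...,0]>45)&(H[...,0]<90)&(H[...,1]>90)
    f=lambda B:[b for b in B if 400<b[2][0]<540 and -280<b[2][1]<-40]
    print(f(blobs(c,w,.032,30,200)));print(f(blobs(c,g,.030,4,60)))
E
```

```text
[-0.08230681  0.33284299  0.49579357  2.0582384  -0.21775157  0.79948703
  2.07857436]
[(array([231.2, 205.7]), np.int32(55), array([ 433.6, -261.6])), (array([231. , 213.9]), np.int32(104), array([ 458.3, -253.2])), (array([306.2, 222.2]), np.int32(109), array([440. , -81.8])), (array([282.9, 227.1]), np.int32(58), array([ 467.4, -128.1])), (array([307.2, 230.2]), np.int32(113), array([462.7, -73.6]))]
[(array([251.4, 214.6]), np.int32(7), array([ 446.9, -208.7])), (array([284. , 221.4]), np.int32(5), array([ 448.4, -131.3])), (array([289. , 222.2]), np.int32(9), array([ 448. , -119.7])), (array([241.7, 226.1]), np.int32(7), array([ 486.2, -218.3])), (array([246.6, 227.2]), np.int32(5), array([ 486.4, -206.7])), (array([278.6, 233.4]), np.int32(5), array([ 486.1, -132.6])), (array([283.7, 234.8]), np.int32(11), array([ 487.3, -120.5]))]
[(array([381.4, 241.9]), np.int32(179), array([ 466.6, -161.6])), (array([367.2, 241.8]), np.int32(63), array([ 467.3, -125.3]))]
[(array([362.5, 234. ]), np.int32(6), array([ 487.9, -114. ])), (array([366.4, 249.8]), np.int32(28), array([ 447.2, -122.8])), (array([396.7, 249.9]), np.int32(11), array([ 446. , -200.2]))]
```

Tag at (467,−127), plain near (466,−209). I unload the plain one first.

```bash
python3 -m creep '[[[1,6,-20,0,0.6],[1,6,-50,0,0.6],[1,6,-69,0,0.6],[1,6,-71,0,0.6],[1,6,-71,0,0.6]]]' 40; python3 -m creep '[[[0,0,0,0,0.0],[0,0,0,0,0],[0,0,0,0,0],[0,0,0,0,0],[0,0,0,0,0]]]';python3 -m creep '[[[0,0,15,0,0],[0,0,45,0,0],[0,0,60,0,0],[0,0,60,0,0]]]'
```

```text
time_s: 31.15
eef_pos: [0.4661, -0.208, 0.0282]
ee_rot: [0.017, 1.0, -0.0, -0.001]
contact_force: [1.1, -0.8, 0.9]
grip_width: 0.0511
finger_force: 0.0
time_s: 31.65
eef_pos: [0.4678, -0.2085, 0.0298]
ee_rot: [0.017, 1.0, -0.0, 0.001]
contact_force: [-0.2, 0.8, 6.1]
grip_width: 0.0306
finger_force: 40.3
time_s: 32.05
eef_pos: [0.4686, -0.2085, 0.0911]
ee_rot: [0.016, 1.0, -0.001, 0.003]
contact_force: [0.5, 0.2, -0.7]
grip_width: 0.0304
finger_force: 39.8
```

```bash
python3 -m creep '[[[40,-15,0,0.06,0],[80,-30,0,0.06,0],[120,-45,0,0.06,0],[129,-48,-20,0.06,0],[129,-48,-45,0.06,0]]]' 40; python3 -m creep '[[[0,0,-10,0,0],[0,0,-20,0,0],[0,0,-24,0,0],[0,0,-24,0,0]]]'
```

```text
time_s: 32.55
eef_pos: [0.599, -0.2566, 0.0434]
ee_rot: [-0.014, 1.0, -0.001, 0.002]
contact_force: [-0.0, 0.3, -1.2]
grip_width: 0.0307
finger_force: 39.8
time_s: 32.95
eef_pos: [0.5951, -0.2559, 0.0201]
ee_rot: [-0.013, 1.0, 0.0, -0.0]
contact_force: [0.6, 0.2, -0.0]
grip_width: 0.0306
finger_force: 39.8
```

```bash
python3 -m creep '[[[0,0,-1,0,0],[0,0,-1,0,0],[0,0,-1,0,0.5],[0,0,-1,0,0.55],[0,0,20,0,0.6]]]' 40; python3 -m creep '[[[0,0,40,0,0.6],[0,0,60,0,0.6],[-32,32,60,-0.06,0.6],[-64,64,60,-0.06,0.6],[-96,96,60,-0.06,0.6]]]'; python3 -m creep '[[[-31,30,0,0,0.6],[-31,30,0,0,0.6],[-31,30,0,0,0.6]]]'
```

```text
time_s: 33.45
eef_pos: [0.5928, -0.2543, 0.0365]
ee_rot: [-0.014, 1.0, 0.001, -0.003]
contact_force: [0.3, 0.1, 0.1]
grip_width: 0.0514
finger_force: 0.0
time_s: 33.95
eef_pos: [0.4987, -0.159, 0.0996]
ee_rot: [0.017, 1.0, -0.0, 0.001]
contact_force: [0.4, 1.0, -0.3]
grip_width: 0.0508
finger_force: 0.0
time_s: 34.25
eef_pos: [0.4679, -0.1288, 0.0994]
ee_rot: [0.015, 1.0, 0.0, 0.0]
contact_force: [1.3, 0.9, 0.4]
grip_width: 0.0514
finger_force: 0.0
```

```bash
python3 -m creep '[[[0,2,-20,0,0.6],[0,2,-50,0,0.6],[0,2,-69,0,0.6],[0,2,-71,0,0.6],[0,2,-71,0,0.6]]]' 40; python3 -m creep '[[[0,0,0,0,0.0],[0,0,0,0,0],[0,0,0,0,0],[0,0,0,0,0],[0,0,0,0,0]]]';python3 -m creep '[[[0,0,15,0,0],[0,0,45,0,0],[0,0,60,0,0],[0,0,60,0,0]]]'
```

```text
time_s: 34.75
eef_pos: [0.4695, -0.1292, 0.0285]
ee_rot: [0.017, 1.0, -0.001, 0.0]
contact_force: [0.0, -0.8, 0.5]
grip_width: 0.0517
finger_force: 0.0
time_s: 35.25
eef_pos: [0.4703, -0.1285, 0.0298]
ee_rot: [0.017, 1.0, -0.0, 0.002]
contact_force: [1.3, -0.8, 6.9]
grip_width: 0.0306
finger_force: 40.3
time_s: 35.65
eef_pos: [0.47, -0.1279, 0.0903]
ee_rot: [0.016, 1.0, 0.0, 0.002]
contact_force: [-0.0, -0.6, -0.3]
grip_width: 0.0304
finger_force: 39.8
```

```bash
python3 -m creep '[[[45,4,0,0.02,0],[90,8,0,0.02,0],[135,12,0,0.02,0],[153,14,-20,0.02,0],[153,14,-45,0.02,0]]]' 40; python3 -m creep '[[[0,0,-10,0,0],[0,0,-20,0,0],[0,0,-25,0,0],[0,0,-25,0,0]]]'
```

```text
time_s: 36.15
eef_pos: [0.6261, -0.1119, 0.0429]
ee_rot: [0.005, 1.0, 0.0, 0.003]
contact_force: [-0.6, -0.5, -1.0]
grip_width: 0.0308
finger_force: 39.8
time_s: 36.55
eef_pos: [0.6198, -0.114, 0.0199]
ee_rot: [0.007, 1.0, 0.001, -0.002]
contact_force: [-5.6, 1.1, 8.5]
grip_width: 0.0304
finger_force: 40.8
```

```bash
python3 -m creep '[[[0,0,0,0,0.5],[0,0,0,0,0.55],[0,0,20,0,0.6],[0,0,60,0,0.6],[0,0,90,0,0.5]]]' 40; python3 -m creep '[[[-35,-35,0,-0.14,0.45],[-70,-70,0,-0.28,0.45],[-105,-105,0,-0.42,0.45],[-140,-140,0,-0.56,0.45],[-156,-159,0,-0.7,0.45]]]'; python3 -m creep '[[[0,0,0,-0.14,0.45],[0,0,0,-0.28,0.45],[0,0,0,-0.42,0.45],[0,0,0,-0.56,0.45],[0,0,0,-0.7,0.45]]]'; python3 -m creep '[[[0,0,0,-0.14,0.45],[0,0,0,-0.19,0.45],[0,0,0,-0.19,0.45]]]'; python3 - <<'E'
from h import *
s=snap('scene','scene7');t=snap('top','top7')
a=cv2.resize(t['image'][150:270,310:450],(700,600),interpolation=cv2.INTER_CUBIC)
cv2.imwrite('pics/crop7.png',cv2.cvtColor(a,cv2.COLOR_RGB2BGR))
E
```

```text
time_s: 37.05
eef_pos: [0.6217, -0.1142, 0.1099]
ee_rot: [0.007, 1.0, -0.0, 0.001]
contact_force: [1.0, -0.3, -0.3]
grip_width: 0.0429
finger_force: 0.0
time_s: 37.55
eef_pos: [0.4605, -0.2768, 0.1087]
ee_rot: [0.355, 0.935, -0.001, -0.0]
contact_force: [-0.3, 0.1, 0.2]
grip_width: 0.0384
finger_force: 0.0
time_s: 38.05
eef_pos: [0.4654, -0.2729, 0.1086]
ee_rot: [0.651, 0.759, 0.0, 0.0]
contact_force: [0.1, -0.2, 0.3]
grip_width: 0.0387
finger_force: 0.0
time_s: 38.35
eef_pos: [0.4654, -0.2728, 0.1084]
ee_rot: [0.718, 0.696, -0.0, 0.0]
contact_force: [0.3, -0.4, -0.5]
grip_width: 0.0383
finger_force: 0.0
```

View pics/scene7.png

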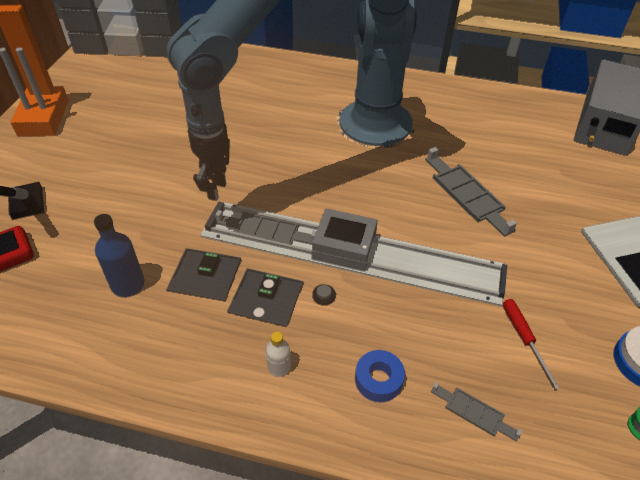

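Both modules lie centred in their trays: plain at (207,264), tagged at (268,285). The carrier is empty at the exit stop. I now grip lug_out and push the carrier back.

```bash
python3 -m creep '[[[-1,1,-30,0,0.45],[-1,1,-60,0,0.45],[-1,1,-77,0,0.45],[-1,1,-78,0,0.45],[-1,1,-78,0,0.45]]]' 40; python3 -m creep '[[[0,0,0,0,0.0],[0,0,0,0,0],[0,0,0,0,0],[0,0,0,0,0],[0,0,0,0,0]]]'; python3 -m creep '[[[0.4,12,0,0,0],[1,30,0,0,0],[1.6,50,0,0,0],[2.5,75,0,0,0],[3.3,100,0,0,0]]]'; python3 -m creep '[[[0.8,25,0,0,0],[1.6,50,0,0,0],[2.2,70,0,0,0],[2.5,80,0,0,0],[2.5,80,0,0,0]]]'
```

```text
time_s: 38.95
eef_pos: [0.4644, -0.2723, 0.0306]
ee_rot: [0.718, 0.696, -0.0, 0.0]
contact_force: [-0.5, -0.1, 0.0]
grip_width: 0.0388
finger_force: 0.0
time_s: 39.45
eef_pos: [0.4639, -0.2726, 0.0318]
ee_rot: [0.719, 0.695, 0.0, 0.0]
contact_force: [-2.9, 0.1, 6.0]
grip_width: 0.0142
finger_force: 39.1
time_s: 39.95
eef_pos: [0.4674, -0.1754, 0.0318]
ee_rot: [0.719, 0.695, -0.002, 0.003]
contact_force: [-3.6, -8.3, 4.6]
grip_width: 0.0144
finger_force: 39.8
time_s: 40.45
eef_pos: [0.4701, -0.094, 0.0317]
ee_rot: [0.718, 0.696, -0.001, 0.002]
contact_force: [-4.4, -5.2, 7.7]
grip_width: 0.014
finger_force: 40.2
```

```bash
python3 -m creep '[[[0,0,0,0,0.45],[0,0,0,0,0.45],[0,0,40,0,0.45],[0,0,90,0,0.45],[0,0,90,0,0.45]]]' 40; python3 -m creep '[[[1.6,45,0,0,0.45],[3,90,0,0,0.45],[4.5,135,0,0,0.45],[6,180,0,0,0.45],[7,218,0,0,0.45]]]';python3 -m creep '[[[0,0,0,0,0.45],[0,0,-40,0,0.45],[0,0,-40,0,0.45],[0,0,-40,0,0.45]]]'
```

```text
time_s: 40.95
eef_pos: [0.4757, -0.0914, 0.1257]
ee_rot: [0.718, 0.696, 0.005, 0.004]
contact_force: [0.7, 0.2, -0.7]
grip_width: 0.0384
finger_force: 0.0
time_s: 41.45
eef_pos: [0.4766, 0.1304, 0.1202]
ee_rot: [0.717, 0.697, 0.001, -0.001]
contact_force: [0.4, -0.2, 0.2]
grip_width: 0.0386
finger_force: 0.0
time_s: 41.85
eef_pos: [0.4762, 0.1255, 0.0798]
ee_rot: [0.719, 0.695, -0.001, -0.0]
contact_force: [0.2, -0.6, 0.3]
grip_width: 0.0385
finger_force: 0.0
```

```bash
python3 -m creep '[[[0,0,-30,0,0.45],[0,0,-49,0,0.45],[0,0,-49,0,0.45],[0,0,-49,0,0.45]]]' 40; python3 -m creep '[[[0,0,0,0,0.0],[0,0,0,0,0],[0,0,0,0,0],[0,0,0,0,0],[0,0,0,0,0]]]'; python3 -m creep '[[[0.4,12,0,0,0],[1,30,0,0,0],[1.6,50,0,0,0],[2.5,75,0,0,0],[3.3,100,0,0,0]]]'; python3 -m creep '[[[0.8,25,0,0,0],[1.6,50,0,0,0],[2.5,75,0,0,0],[2.9,90,0,0,0],[2.9,90,0,0,0]]]'; python3 -m creep '[[[0,0,0,0,0.45],[0,0,0,0,0.45],[0,0,40,0,0.45],[0,0,90,0,0.45],[0,0,90,0,0.45]]]'; python3 -m creep '[[[-30,0,40,0,0.45],[-60,0,80,0,0.45],[-60,0,100,0,0.45],[-60,0,100,0,0.45]]]'; python3 - <<'E'
from h import *
snap('scene','scene8')
E
```

```text
time_s: 42.25
eef_pos: [0.4782, 0.1258, 0.0327]
ee_rot: [0.719, 0.695, 0.001, 0.0]
contact_force: [-0.9, -0.5, 0.5]
grip_width: 0.0387
finger_force: 0.0
time_s: 42.75
eef_pos: [0.4773, 0.1267, 0.0329]
ee_rot: [0.718, 0.696, 0.001, -0.001]
contact_force: [-1.9, -0.2, 6.5]
grip_width: 0.0144
finger_force: 38.9
time_s: 43.25
eef_pos: [0.4803, 0.2135, 0.0328]
ee_rot: [0.721, 0.693, -0.006, 0.004]
contact_force: [-4.8, -19.8, 16.6]
grip_width: 0.014
finger_force: 40.4
time_s: 43.75
eef_pos: [0.4833, 0.3032, 0.0328]
ee_rot: [0.72, 0.694, -0.008, 0.004]
contact_force: [-5.7, -16.9, 17.5]
grip_width: 0.014
finger_force: 40.5
time_s: 44.25
eef_pos: [0.4887, 0.3203, 0.1286]
ee_rot: [0.718, 0.696, 0.008, 0.0]
contact_force: [1.6, 0.2, 1.0]
grip_width: 0.0385
finger_force: 0.0
time_s: 44.65
eef_pos: [0.4245, 0.3197, 0.225]
ee_rot: [0.717, 0.697, 0.004, -0.001]
contact_force: [0.5, -0.0, -0.8]
grip_width: 0.0383
finger_force: 0.0
```

View pics/scene8.png

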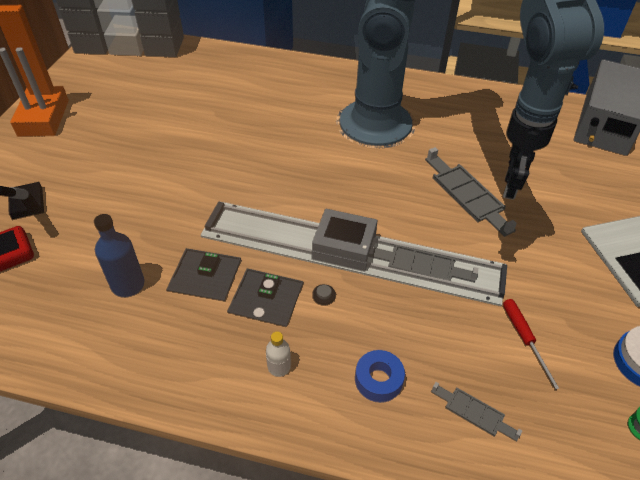

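```bash
python3 - <<'E'
from h import *
c=load('scene8');t=load('scene7')
print(ray(c,472,272,.033),ray(c,391,262,.018),ray(c,459,276,.018))
print('mods',[(b[0],b[2]) for b in blobs(c,(hsv(c)[...,0]>45)&(hsv(c)[...,0]<90)&(hsv(c)[...,1]>90),.02,4,60) if 540<b[2][0]<680 and b[2][1]<-50])
E
```

```text
[0.48987306 0.29075555 0.033     ] [0.49376621 0.12123847 0.018     ] [0.49505175 0.26699017 0.018     ]
mods [(array([207.4, 254.2]), array([ 574.2, -266.6])), (array([212.3, 255.1]), array([ 573.9, -255.5])), (array([204.4, 268.9]), array([ 613.5, -258. ])), (array([209.7, 269.7]), array([ 612.6, -246.5])), (array([265.6, 275.2]), array([ 597. , -128.1])), (array([269.4, 276. ]), array([ 597. , -119.8])), (array([273. , 276.8]), array([ 597.2, -111.8])), (array([276.4, 276.8]), array([ 595.4, -105. ])), (array([259.6, 289.7]), array([ 635.9, -128.7])), (array([263.3, 290.9]), array([ 636.8, -120.5])), (array([267. , 291.8]), array([ 637.2, -112.4]))]
```

```bash
python3 -c "
from workcell import finish_job;print(finish_job())"
```

```text
the job is handed in; nothing more can be done
None
```

The job is handed in at about 45 s, with no verdict returned. Both modules present were carried through the read and unloaded, the plain one to the plain tray and the tagged one to the disc tray. The empty carrier is back on the loading side, clear of the head.

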